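# Load the flip jig, shut it and turn it over

## Task

Slide the handheld meter all the way into the open clamshell jig until it stops at the end wall, without lifting it out, then swing the lid over it and press it fully shut so that its spring catch snaps and holds. Then turn the whole closed jig over so that it lies flat on its lid with its underside up, the meter still inside; lower it gently, do not let it drop or topple, let go, and leave the bucket and the screwdriver alone.

Things in the scene. Friction and masses are not known exactly. Their poses are not given: they have to be found in the camera images.
- jig: Loose clamshell jig, grey base and hinged lid, 0.65 kg, 120 (x) by 88 (y) by 44 mm high when shut. Origin: centre of its underside, on the bench at the start; x along the hinge line, hinge on the +y side, pull bar on the -y side. Base 22 mm high, 6 mm floor, 6 mm walls at -x, +y, -y; open +x end (floor ends at x = 60 mm). Shut, it is a block that can stand on its flat 44 mm wide hinge side
- lid (a joint): Angle of the lid, rad: 0 fully shut, 1.57 upright, 1.8 to 2.15 at the start (leaning outwards). A stiff hinge (0.09 N m) holds it where it is left. Aluminium half shell 120 x 88 mm, 22 mm deep, 6 mm walls, inside 108 x 76 mm; its end walls come down past the meter's ends, so it shuts only when the meter is in. A sprung pad inside presses on the meter and lifts the lid again unless the catch has snapped
- lid_edge (a point): Middle of the lid's free edge on its outer face, 88 mm from the hinge line along the lid, 22 mm above the parting plane when shut. Near here two ribs snap under the spring catch, two dark steel tabs on the base's -y wall (24 to 40 mm either side of the middle, standing out 8 mm): pressing the lid near this edge takes some 7 to 14 N over the last 6 mm before it gives and snaps shut
- jig_hinge (a point): Middle of the hinge line: on the jig's +y side face at half its shut thickness (jig frame 0, 44, 22 mm). The lid turns about the line through it along the jig's x; opening lifts the lid's free edge (at y = -44 mm when shut) and swings it over to +y
- jig_bar (a point): Middle of the steel pull bar on the base: fixed round bar 10 mm thick, 88 mm long, parallel to the jig's x, 48 mm out from the -y wall (jig frame 0, -92, 21.5 mm), with an arm to the base at each end; about 70 mm of finger room along x between the arms. It can turn between gripping fingers like a hinge pin
- meter_mid (a point): Centre of the handheld meter, a loose white block 100 (x) by 70 (y) by 26 mm with black window and grey keys, 0.08 to 0.17 kg. It lies on the jig's floor (centre 19 mm above the jig's underside), long side along the jig's x, sticking 15 to 33 mm out of the open +x end. All the way in, it touches the -x wall (inner face at jig x = -54 mm) with its centre at jig x = -4 mm
- bucket: Bystander: white plastic bucket, 110 mm wide, 100 mm high; origin at the centre of its underside. Leave alone
- driver: Bystander: screwdriver about 200 mm long lying on the bench; leave alone
Things that resemble listed ones, but are neither listed nor needed, are in the scene too. What is meant by the part that bears meter_mid is not orange, and is the larger of those in its own colour. Several things have the shape of the jig; the one meant has the colours described above.

How it is judged:
By the outcome, as a careful person would: the job done as asked, in the order asked, and still so for the second after the job is handed in, with the robot touching nothing.
It also fails if it takes over 69 s, if anything falls off the work surface, if the arm or the gripper's body presses on something with over 40 N, if the wrist force passes 120 N, or if a joint passes its speed limit or range.

## Robot

A 7-joint arm with a two-finger parallel gripper is mounted at the origin on the work surface. World frame = base frame: x ahead of the robot, y to its left, z up, the work surface at z = 0. Lengths are in m, angles in rad, forces in N, time in s.
With the tool pointing down it reaches from about 0.4 to 0.875 m from the base axis. Payload 6.5 kg.
Tool frame: the origin (TCP) lies on the centre line of the jaws, within the pads' length; the fingertips stand 25 mm ahead of it and the grasp point (between the pads) lies 6 mm ahead of it; z points along the fingers, y is the line along which they close (so a half turn about z gives the same grasp; the last joint's range is limited). The gripper opens to 88 mm and grips with 3 to 60 N. Pads are 18 mm wide; open, the fingers measure 123 mm over their backs; the gripper's body (75 mm by 187 mm) begins 45 mm behind the grasp point.
Start: joints at [1.152, 0.536, -0.004, 1.538, 0.003, 1.067, -0.071], TCP at [0.225, -0.61, 0.236] pointing down, gripper open.
Joint ranges: [-2.7, 2.7], [-0.37, 2.16], [-1.27, 1.26], [0.24, 2.4], [-1.31, 4.45], [0.19, 1.91], [-2.76, 2.76]. Speed limits (rad/s): [2.39, 2.39, 3.14, 3.14, 3.14, 3.14, 3.14].

## Interface

Orientations are given as a unit quaternion [w, x, y, z].
In Python, from bench import robot gives the robot as it stands.
- The arm moves only by the shell command python3 -m pendant 'ROWS' [FORCE]. ROWS is JSON, a list of rows, each a list of 3 entries, a list of its own where there are three numbers: the shift along the world's x, y, z in mm, then the turn, a rotation vector about the world's x, y, z in rad, then the opening in per cent of the stroke, from 0 (shut) to 100 (fully open). A call has 1 to 20 rows; each row is the pose to reach, as a shift and turn from the pose commanded when the call began; what a row does not reach only later rows make up. A row lasts 1/12 s, in which the tool goes at most 41.7 mm and 7.16 degrees, less where a joint would pass 70% of its speed; a pose out of reach is approached as far as the arm can. A call with a gripper value outside its range is refused whole. The fingers move at their own pace and stop on an object; FORCE is the grip in N (left out, the last holds). Time passes only in rows, so rows that repeat a pose let the fingers close. It gives the time, the measured TCP pose, the force, the opening and the grip force at its end, in the units of the state.
- robot.read_state(): the state, without advancing time (a new reading comes with each control period).
- robot.get_image(name): name is "scene" or "top"; returns (picture, depth): 420x560x3 uint8, red, green, blue; 420x560 float32, m along the optical axis (not along the pixel's ray), 0 where there is no reading.
- robot.calibration(name): a dict with "fx", "fy", "cx", "cy" (pixels), "T" (4x4, takes a point from camera to world coordinates). Camera axes: x right, y up, looking along -z (the intrinsics and any distortion apply to the point x, -y, -z); pixel columns grow to the right and rows downward; lengths in m; the calibration is good to about 2 mm. A picture is of the moment at which its call begins. calibration takes no time and is no camera call.
- robot.job_done(): hands the job in; it is judged then, once.
The state is a dict: "clock": time; "joint_positions": joint angles; "joint_vel": joint speeds; "tau": joint torques, N m; "tcp_pos": TCP position; "ee_rot": TCP orientation; "wrist_force": force on the tool from outside, world axes, zero at the start; "moment": the same for the moment, N m; "width": finger opening in m; "gripper_force": force on a finger pad.
Only numpy, scipy, OpenCV 4.12 (cv2) and the standard library are available. Lean on these libraries where they do the work, as an engineer would, in place of code of your own. Each camera call takes 0.05 s, during which the arm holds its last target. There are 200 camera calls.

## Working session

There is one attempt and no reset: what is moved stays moved. The work goes in short steps, Python scripts to look and compute and a shell command to move; the robot and the scene stay as the last step left them, time stands still between calls to the robot, and variables do not carry over. Pictures are saved under pics/ and viewed, at most 10 in all, crops included, and the job is handed in when it is done.

```bash
mkdir -p pics; cat > h.py <<'E'
import numpy as np, cv2
from bench import robot
def shot(n,tag):
    im,d=robot.get_image(n); cv2.imwrite(f'pics/{tag}.png',im[:,:,::-1]); np.savez(f'pics/{tag}.npz',im=im,d=d); return im,d
def pts(n,d):
    c=robot.calibration(n); v,u=np.mgrid[:d.shape[0],:d.shape[1]]
    P=np.stack([(u-c['cx'])/c['fx']*d,-(v-c['cy'])/c['fy']*d,-d,np.ones_like(d)],-1)@np.array(c['T']).T
    return P[...,:3]
E
python3 - <<'E'
from h import *
for n in('scene','top'):
    shot(n,n+'0'); c=robot.calibration(n); print(c)
print(robot.read_state())
E
```

```text
{'fx': 397.0042756389048, 'fy': 397.0042756389048, 'cx': 278.2777008004673, 'cy': 210.0015427054579, 'T': array([[ 0.19804188, -0.68734425,  0.69881135,  1.22956424],
       [ 0.98017947,  0.13504834, -0.14494883, -0.13553487],
       [ 0.00525643,  0.71366647,  0.70046595,  0.73967816],
       [ 0.        ,  0.        ,  0.        ,  1.        ]])}
{'fx': 528.8022490763248, 'fy': 528.8022490763248, 'cx': 276.7362615464729, 'cy': 210.82588912919158, 'T': array([[-0.02893874,  0.99365097, -0.10872116,  0.38135094],
       [-0.99952346, -0.02993429, -0.00753572, -0.02632274],
       [-0.01074237,  0.10845127,  0.99404372,  1.64627601],
       [ 0.        ,  0.        ,  0.        ,  1.        ]])}
{'clock': 0.1, 'joint_positions': array([ 1.15179888,  0.5371091 , -0.00445398,  1.53874167,  0.0026196 ,
        1.06729854, -0.0711781 ]), 'joint_vel': array([-0.00128388, -0.00090092, -0.00066539, -0.00081065,  0.00057449,
        0.00157831,  0.00089597]), 'tau': array([ 3.21939951e-03, -5.72082961e+01,  9.94207039e-01, -2.52229965e+01,
       -5.61542250e-02,  1.34885436e-02,  2.26473884e-05]), 'tcp_pos': array([ 0.22439341, -0.6094559 ,  0.23482717]), 'ee_rot': array([-7.50102151e-04,  9.84471553e-01,  1.75542475e-01, -1.96682826e-04]), 'wrist_force': array([0.17824862, 0.71151956, 0.40428998]), 'moment': array([ 0.02754281, -0.01079636,  0.01574655]), 'gripper_force': 0.0, 'width': 0.08796331723456055}
```

View pics/scene0.png

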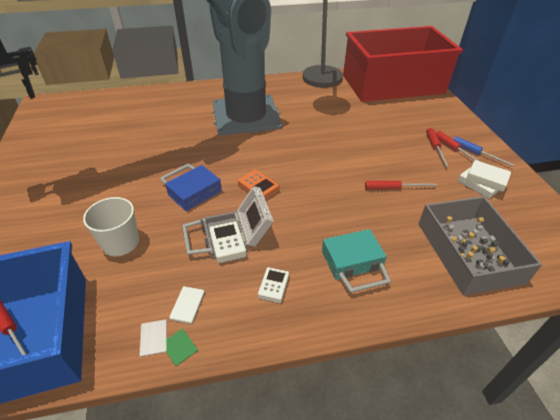

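View pics/top0.png

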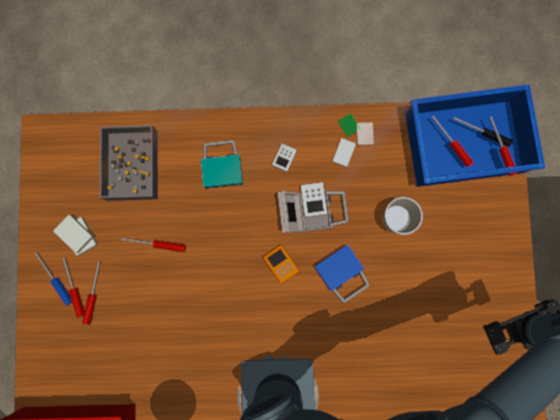

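The scene view shows the grey jig open at (225,235) with the white meter in it, and the bucket at (112,228). In the top view the jig is at (312,210), with its bar at right (345,208), the hinge at left and the meter sticking out upward (world +x).

```bash
python3 - <<'E'
from h import *
z=np.load('pics/top0.npz');im,d=z['im'],z['d'];P=pts('top',d)
hsv=cv2.cvtColor(im,cv2.COLOR_RGB2HSV)
roi=np.zeros(d.shape,bool);roi[170:245,268:355]=1
w=roi&(hsv[...,1]<45)&(hsv[...,2]>190)&(d>0)&(P[...,2]<.05)&(P[...,2]>.02)
n,l,s,c=cv2.connectedComponentsWithStats(w.astype(np.uint8));print(s,c)
k=1+np.argmax(s[1:,4]);m=l==k
Q=P[m];print('meter z',np.median(Q[:,2]))
cn,_=cv2.findContours(m.astype(np.uint8),cv2.RETR_EXTERNAL,cv2.CHAIN_APPROX_NONE)
cc=max(cn,key=len)[:,0];r=cv2.minAreaRect((P[cc[:,1],cc[:,0],:2]*1000).astype(np.float32));print('meter rect mm',r,cv2.boxPoints(r))
# all non-wood
g=roi&(hsv[...,1]<60)&(P[...,2]>.008)&(d>0)
for lo,hi in((.008,.03),(.03,.06),(.06,.2)):
    q=P[g&(P[...,2]>lo)&(P[...,2]<hi)];print(lo,len(q),q.min(0),q.max(0))
bar=g&(P[...,2]<.03);bar[:,:336]=0
q=P[bar];print('bar',q.mean(0),np.percentile(q,[1,99],axis=0))
big=cv2.resize(im[165:250,262:360],None,fx=6,fy=6,interpolation=cv2.INTER_CUBIC)
z2=np.load('pics/scene0.npz')['im'][175:275,170:285]
b2=cv2.resize(z2,(587,510),interpolation=cv2.INTER_CUBIC)
cv2.imwrite('pics/c0.png',big[:,:,::-1]);cv2.imwrite('pics/c1.png',b2[:,:,::-1])
E
```

```text
[[     0      0    560    420 234967]
 [   302    184     22     32    213]
 [   324    202      1      6      6]
 [   321    209      5      4      9]
 [   314    213      4      1      4]
 [   319    213      1      1      1]] [[279.46723157 209.51430201]
 [311.66197183 193.70892019]
 [324.         204.5       ]
 [323.77777778 211.22222222]
 [315.5        213.        ]
 [319.         213.        ]]
meter z 0.03344845392166507
meter rect mm ((590.71484375, -128.42576599121094), (92.7452392578125, 62.82456970214844), 5.338947772979736) [[ 541.62054 -101.46461]
 [ 547.46625 -164.01663]
 [ 639.80914 -155.38693]
 [ 633.96344  -92.8349 ]]
0.008 803 [ 0.4945696  -0.22961006  0.00800036] [ 0.688489   -0.04038555  0.02999766]
0.03 900 [ 0.49266593 -0.22882633  0.0300183 ] [ 0.64318036 -0.04060568  0.05981757]
0.06 398 [ 0.49050241 -0.06744939  0.06007826] [ 0.60961642 -0.01937055  0.10625106]
bar [ 0.56037658 -0.21875538  0.02590921] [[ 0.51253995 -0.22956995  0.02077227]
 [ 0.61109547 -0.19466784  0.02981665]]
```

View pics/c0.png

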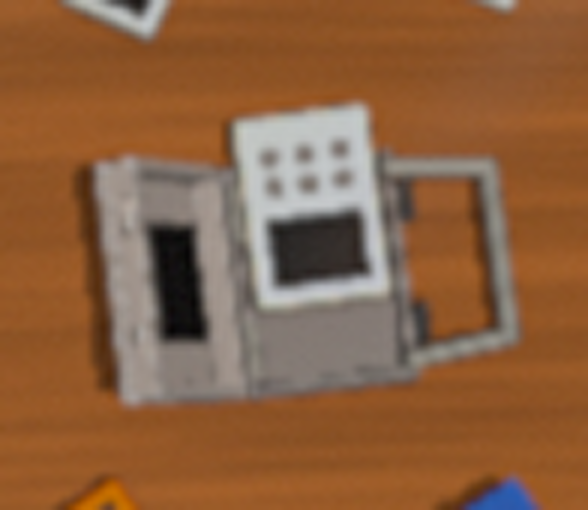

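The crop shows the jig yawed about +5°. The bar's outer ends are at crop (495,165) and (510,340), and the meter is up and slightly askew at (310,205).

```bash
cat >> h.py <<'E'
def ray(n,u,v,z):
    c=robot.calibration(n);T=np.array(c['T']);r=T[:3,:3]@np.array([(u-c['cx'])/c['fx'],-(v-c['cy'])/c['fy'],-1]);o=T[:3,3]
    return o+r*(z-o[2])/r[2]
E
python3 - <<'E'
from h import *
f=lambda a,b,z:np.round(ray('top',262+a/6-.5,165+b/6-.5,z)*1000,1)
print('bar ends',f(490,160,.0265),f(510,342,.0265))
print('base -x corner/-y', f(412,378,.022),'+y',f(248,395,.022))
print('base +x -y',f(383,155,.022))
print('meter corners',f(232,120,.032),f(366,103,.032),f(388,296,.032),f(260,307,.032))
z=np.load('pics/top0.npz');P=pts('top',z['d'])
# lid points: fit plane direction in yz of jig frame
m=np.zeros(P.shape[:2],bool);m[188:235,274:304]=1
hsv=cv2.cvtColor(z['im'],cv2.COLOR_RGB2HSV)
q=P[m&(hsv[...,1]<60)&(P[...,2]>.02)]*1000
for r in sorted(q[np.abs(q[:,0]-555)<3].tolist(),key=lambda r:-r[1])[::2]:print(np.round(r))
E
```

```text
bar ends [ 613.4 -221.    26.5] [ 519.1 -227.2   26.5]
base -x corner/-y [ 502.5 -176.8   22. ] +y [496.2 -92.5  22. ]
base +x -y [ 618.3 -166.5   22. ]
meter corners [637.4 -88.7  32. ] [ 644.2 -157.9   32. ] [ 544.1 -165.3   32. ] [540.4 -99.8  32. ]
[554. -24.  92.]
[554. -27.  90.]
[553. -30.  95.]
[553. -33.  90.]
[553. -36.  97.]
[553. -39.  95.]
[552. -42. 101.]
[552. -45.  71.]
[552. -48.  71.]
[558. -48.  75.]
[556. -51.  67.]
[556. -54.  64.]
[556. -57.  61.]
[557. -61.  52.]
[557. -64.  49.]
[555. -67.  42.]
[553. -73.  26.]
[553. -79.  24.]
[552. -82.  32.]
[552. -85.  29.]
[553. -89.  24.]
[556. -92.  23.]
```

Yaw is about 4.6°, jig origin about (559,-131) mm, meter overhang about 22 mm and lid about 2.09 rad. I'm moving the closed gripper to just in front of the meter's outer end.

```bash
python3 -m pendant '[[[30,33,0],[0,0,0.1],0],[[60,65,0],[0,0,0.2],0],[[90,98,0],[0,0,0.3],0],[[120,130,0],[0,0,0.4],0],[[150,163,0],[0,0,0.5],0],[[180,195,0],[0,0,0.6],0],[[210,228,0],[0,0,0.7],0],[[240,260,0],[0,0,0.8],0],[[270,293,0],[0,0,0.9],0],[[300,325,0],[0,0,1.0],0],[[330,358,0],[0,0,1.1],0],[[360,390,0],[0,0,1.2],0],[[390,423,0],[0,0,1.3],0],[[420,455,0],[0,0,1.3],0],[[449,488,-20],[0,0,1.3],0],[[449,488,-60],[0,0,1.3],0],[[449,488,-100],[0,0,1.3],0],[[449,488,-140],[0,0,1.3],0],[[449,488,-140],[0,0,1.3],0]]'; python3 -c "
from h import *
print(robot.read_state()['wrist_force']); im,d=shot('top','t1')
cv2.imwrite('pics/c2.png',cv2.resize(im[130:250,250:370],(600,600),interpolation=cv2.INTER_CUBIC)[:,:,::-1])"
```

```text
clock: 1.68
tcp_pos: [0.67, -0.1201, 0.089]
ee_rot: [-0.004, 0.677, 0.736, -0.003]
wrist_force: [-1.7, 0.1, -0.9]
width: 0.0003
gripper_force: 0.0
[-1.73532374  0.07608668 -0.8619454 ]
```

View pics/c2.png

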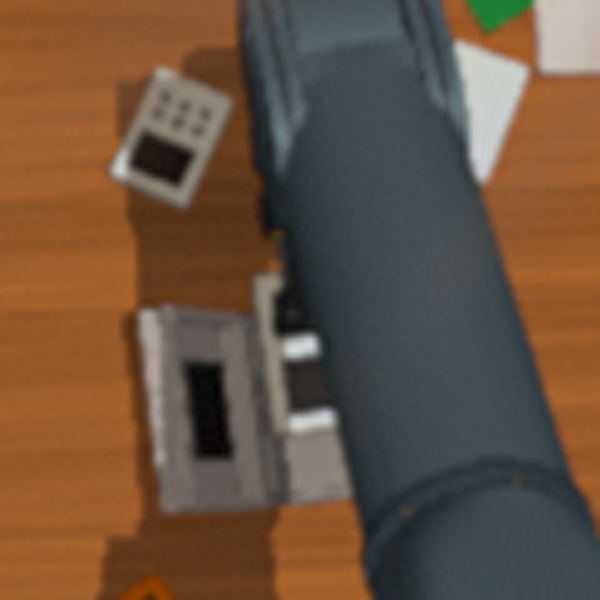

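The picture shows the arm over the jig, with the fingers hidden just beyond the meter and nothing disturbed. I'll descend and push.

```bash
python3 -m pendant '[[[0,0,-20],[0,0,0],0],[[0,0,-38],[0,0,0],0],[[0,0,-52],[0,0,0],0],[[0,0,-52],[0,0,0],0],[[-6,0,-52],[0,0,0],0],[[-12,-1,-52],[0,0,0],0],[[-17,-1,-52],[0,0,0],0],[[-22,-2,-52],[0,0,0],0],[[-26,-2,-52],[0,0,0],0],[[-30,-3,-52],[0,0,0],0],[[-34,-3,-52],[0,0,0],0],[[-38,-3,-52],[0,0,0],0],[[-38,-3,-52],[0,0,0],0]]'; python3 -m pendant '[[[-2,0,0],[0,0,0],0],[[-4,0,0],[0,0,0],0]]';python3 -m pendant '[[[-2,0,0],[0,0,0],0],[[-3,0,0],[0,0,0],0]]'
```

```text
clock: 2.82
tcp_pos: [0.6347, -0.1251, 0.0436]
ee_rot: [-0.0, 0.678, 0.735, -0.0]
wrist_force: [-0.7, 0.2, 0.3]
width: 0.0004
gripper_force: 0.0
clock: 2.98
tcp_pos: [0.6317, -0.1248, 0.0436]
ee_rot: [0.0, 0.677, 0.736, 0.0]
wrist_force: [0.6, -0.1, -0.9]
width: 0.0005
gripper_force: 0.0
clock: 3.15
tcp_pos: [0.6283, -0.1249, 0.0435]
ee_rot: [-0.0, 0.678, 0.736, -0.0]
wrist_force: [-0.3, 0.7, 0.2]
width: 0.0004
gripper_force: 0.0
```

```bash
for i in 1 2 3 4; do python3 -m pendant '[[[-1,0,0],[0,0,0],0],[[-2,0,0],[0,0,0],0],[[-2,0,0],[0,0,0],0]]' | grep -E "tcp|force: \["; done; python3 -c "
from h import *
im,d=shot('scene','s1')
cv2.imwrite('pics/c3.png',cv2.resize(im[160:280,160:300],(700,600),interpolation=cv2.INTER_CUBIC)[:,:,::-1])"
```

```text
tcp_pos: [0.6264, -0.125, 0.0436]
wrist_force: [-1.0, -0.4, 0.3]
tcp_pos: [0.6244, -0.125, 0.0436]
wrist_force: [-0.3, -0.0, -0.2]
tcp_pos: [0.6223, -0.125, 0.0436]
wrist_force: [0.7, 0.1, 1.0]
tcp_pos: [0.6203, -0.125, 0.0436]
wrist_force: [-0.4, -0.1, -0.6]
```

View pics/c3.png

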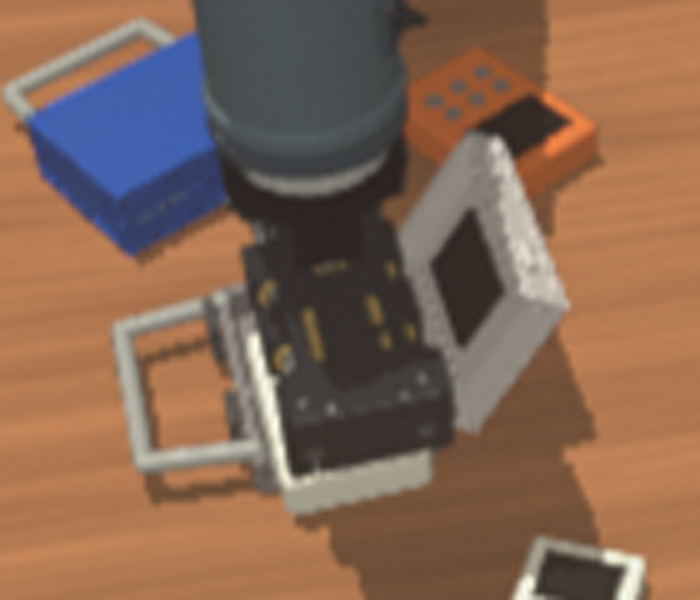

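```bash
python3 - <<'E'
from h import *
for p in((290,500),(430,470),(290,515),(430,487),(265,490)):
    u,v=160+p[0]/5-.5,160+p[1]/5-.5
    print(p,ray('scene',u,v,.032)*1000,ray('scene',u,v,.006)*1000,ray('scene',u,v,.022)*1000)
z=np.load('pics/s1.npz');P=pts('scene',z['d'])
for v in range(235,268,2):print(v,np.round(P[v,230]*1000),z['im'][v,230])
print(robot.read_state()['joint_positions'])
E
```

```text
(290, 500) [ 653.36396747 -155.18725754   32.        ] [ 632.19444719 -155.90928366    6.        ] [ 645.22184428 -155.4649599    22.        ]
(430, 470) [648.36432509 -90.8213024   32.        ] [627.01111863 -89.17853203   6.        ] [640.15155337 -90.18946764  22.        ]
(290, 515) [ 661.88920658 -155.96173296   32.        ] [ 641.03290244 -156.7122132     6.        ] [ 653.86755114 -156.25037921   22.        ]
(430, 487) [658.19361184 -92.21172472  32.        ] [637.20153205 -90.62003828   6.        ] [650.119735   -91.59953763  22.        ]
(265, 490) [ 645.42090009 -165.76783442   32.        ] [ 623.95955259 -166.8785895     6.        ] [ 637.16653566 -166.19504791   22.        ]
235 [ 695. -122.  153.] [56 49 45]
237 [ 700. -123.  152.] [62 56 53]
239 [ 705. -123.  152.] [68 63 61]
241 [ 711. -124.  154.] [70 65 63]
243 [ 715. -124.  152.] [59 53 49]
245 [ 714. -125.  145.] [57 49 44]
247 [ 714. -125.  139.] [57 51 46]
249 [ 708. -126.  126.] [57 49 44]
251 [ 708. -126.  120.] [56 48 44]
253 [ 708. -127.  114.] [124 119 107]
255 [ 642. -126.   27.] [166 159 142]
257 [ 643. -127.   21.] [162 157 139]
259 [ 641. -127.   12.] [161 155 137]
261 [ 637. -128.   -0.] [118  85  63]
263 [ 642. -128.   -2.] [117  83  57]
265 [ 649. -129.   -0.] [121  85  59]
267 [ 654. -130.   -2.] [117  83  58]
[ 0.36890695  0.78170177 -0.34699332  1.67496502  0.35978018  0.74857418
 -0.06929667]
```

The meter's end face is still at x≈642, so the fingers did not engage it. I'll back off, turn so the camera sees the fingertips, and check.

```bash
python3 -m pendant '[[[0,0,10],[0,0,0],0],[[35,0,10],[0,0,0],0],[[75,0,10],[0,0,0.1],0],[[80,0,10],[0,0,0.2],0],[[80,0,10],[0,0,0.3],0],[[80,0,10],[0,0,0.4],0],[[80,0,10],[0,0,0.5],0],[[80,0,10],[0,0,0.6],0],[[80,0,10],[0,0,0.7],0],[[80,0,10],[0,0,0.8],0],[[80,0,10],[0,0,0.9],0],[[80,0,10],[0,0,1.0],0],[[80,0,10],[0,0,1.1],0],[[80,0,10],[0,0,1.2],0],[[80,0,10],[0,0,1.3],0],[[80,0,10],[0,0,1.4],0],[[80,0,10],[0,0,1.57],0],[[80,0,10],[0,0,1.57],0],[[80,0,10],[0,0,1.57],0]]'; python3 -c "
from h import *
im,d=shot('scene','s2')
P=pts('scene',d)
for v in range(200,300,3):print(v,np.round(P[v,236]*1000),im[v,236])
cv2.imwrite('pics/c4.png',cv2.resize(im[160:300,160:320],(800,700),interpolation=cv2.INTER_CUBIC)[:600,:,::-1])"
```

```text
clock: 5.78
tcp_pos: [0.7007, -0.1254, 0.0542]
ee_rot: [0.0, -0.041, 0.999, -0.0]
wrist_force: [-0.0, -1.0, 0.4]
width: 0.0008
gripper_force: 0.0
200 [ 733. -106.  280.] [74 79 80]
203 [ 734. -106.  274.] [73 78 79]
206 [ 735. -107.  267.] [73 78 79]
209 [ 735. -108.  261.] [80 86 88]
212 [ 737. -108.  255.] [73 79 80]
215 [ 735. -109.  246.] [62 65 66]
218 [ 739. -109.  243.] [86 84 81]
221 [ 728. -109.  223.] [80 76 70]
224 [ 732. -110.  220.] [45 38 35]
227 [ 737. -111.  217.] [45 38 35]
230 [ 734. -111.  207.] [52 46 44]
233 [ 720. -111.  184.] [53 47 44]
236 [ 720. -112.  175.] [52 46 43]
239 [ 723. -112.  169.] [53 48 44]
242 [ 724. -113.  163.] [53 48 44]
245 [ 718. -113.  147.] [62 54 46]
248 [ 725. -114.  146.] [59 51 43]
251 [ 731. -115.  144.] [92 79 58]
254 [ 730. -116.  135.] [81 68 48]
257 [ 710. -116.  101.] [55 47 43]
260 [ 709. -116.   89.] [56 47 42]
263 [ 710. -117.   81.] [55 47 41]
266 [ 709. -118.   70.] [56 48 41]
269 [ 709. -118.   60.] [60 49 41]
272 [ 671. -118.   -1.] [114  80  56]
275 [ 679. -119.   -1.] [110  78  53]
278 [ 686. -120.   -3.] [114  80  55]
281 [ 697. -121.   -0.] [110  77  54]
284 [ 704. -122.   -1.] [116  82  56]
287 [ 711. -123.   -2.] [118  83  57]
290 [ 720. -124.   -1.] [126  88  61]
293 [ 726. -125.   -3.] [126  87  59]
296 [ 736. -126.   -0.] [131  92  63]
299 [ 742. -127.   -2.] [124  86  59]
```

View pics/c4.png

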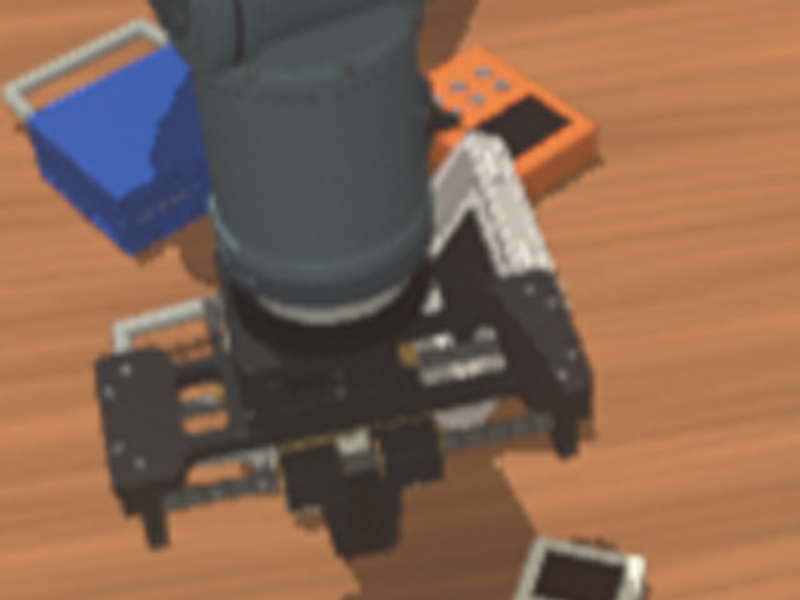

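The fingertips are clear at crop (355,552). Depth puts them at about 55 mm, roughly TCP height, which is 25 mm higher than the stated geometry. I'll probe downward carefully to calibrate the tip.

```bash
python3 -m pendant '[[[0,0,-8],[0,0,0],0],[[0,0,-16],[0,0,0],0],[[0,0,-24],[0,0,0],0],[[0,0,-24],[0,0,0],0],[[0,0,-24],[0,0,0],0]]'; python3 -c "
from h import *
im,d=shot('scene','s3')
P=pts('scene',d)
for v in range(266,292,1):print(v,np.round(P[v,234]*1000),im[v,234])
"; for i in 1 2 3 4; do python3 -m pendant '[[[0,0,-2],[0,0,0],0],[[0,0,-4],[0,0,0],0],[[0,0,-4],[0,0,0],0]]' | grep -E "tcp|t_force"; done
```

```text
clock: 6.25
tcp_pos: [0.6999, -0.1248, 0.0285]
ee_rot: [-0.001, -0.041, 0.999, 0.0]
wrist_force: [-0.0, -0.5, -0.6]
width: 0.0003
gripper_force: 0.0
266 [ 711. -122.   73.] [54 47 40]
267 [ 711. -122.   70.] [54 47 42]
268 [ 708. -122.   63.] [53 45 39]
269 [ 707. -122.   58.] [53 45 39]
270 [ 708. -123.   55.] [53 45 39]
271 [ 709. -123.   54.] [54 46 40]
272 [ 709. -123.   50.] [55 47 41]
273 [ 708. -123.   46.] [57 48 42]
274 [ 708. -124.   42.] [55 47 41]
275 [ 706. -124.   35.] [55 47 40]
276 [ 709. -124.   36.] [57 49 42]
277 [ 710. -125.   34.] [75 58 46]
278 [ 687. -124.   -1.] [101  73  52]
279 [ 690. -125.   -0.] [114  80  55]
280 [ 692. -125.   -2.] [111  78  54]
281 [ 695. -125.   -1.] [109  78  54]
282 [ 699. -126.    0.] [110  78  54]
283 [ 701. -126.   -1.] [113  80  56]
284 [ 704. -126.    0.] [115  82  57]
285 [ 706. -127.   -0.] [116  82  56]
286 [ 707. -127.   -3.] [118  83  57]
287 [ 711. -127.   -1.] [118  82  57]
288 [ 713. -128.   -2.] [117  83  58]
289 [ 716. -128.   -1.] [121  85  59]
290 [ 720. -128.    0.] [126  89  60]
291 [ 722. -128.    0.] [126  88  61]
tcp_pos: [0.7005, -0.125, 0.0254]
wrist_force: [-0.5, 0.5, -0.7]
tcp_pos: [0.7003, -0.125, 0.0212]
wrist_force: [-0.2, 0.1, 0.1]
tcp_pos: [0.7003, -0.125, 0.0171]
wrist_force: [0.2, 0.3, -0.2]
tcp_pos: [0.7003, -0.125, 0.0131]
wrist_force: [-0.0, 0.1, -0.6]
```

Confirmed: the tips sit about 4 mm above the reported TCP z, so they are at TCP+4. I'll turn back and push at the right height.

```bash
python3 -m pendant '[[[0,0,0],[0,0,-0.12],0],[[0,0,0],[0,0,-0.24],0],[[0,0,0],[0,0,-0.36],0],[[0,0,0],[0,0,-0.48],0],[[0,0,0],[0,0,-0.6],0],[[0,0,0],[0,0,-0.72],0],[[0,0,0],[0,0,-0.84],0],[[0,0,0],[0,0,-0.96],0],[[0,0,0],[0,0,-1.08],0],[[0,0,0],[0,0,-1.2],0],[[-10,0,-2],[0,0,-1.32],0],[[-20,0,-3],[0,0,-1.44],0],[[-30,-1,-3],[0,0,-1.57],0],[[-36,-1,-3],[0,0,-1.57],0],[[-40,-1,-3],[0,0,-1.57],0],[[-44,-1,-3],[0,0,-1.57],0],[[-49,-2,-3],[0,0,-1.57],0],[[-54,-2,-3],[0,0,-1.57],0],[[-59,-2,-3],[0,0,-1.57],0],[[-64,-2,-3],[0,0,-1.57],0]]'; for i in 1 2 3 4 5 6 ; do python3 -m pendant '[[[-1,0,0],[0,0,0],0],[[-2,0,0],[0,0,0],0],[[-2,0,0],[0,0,0],0]]' | grep -E "tcp|t_force"; done; python3 -c "
from h import *
im,d=shot('scene','s4')
P=pts('scene',d)
for v in range(246,270,1):print(v,np.round(P[v,222]*1000),np.round(P[v,242]*1000),im[v,242])
"
```

```text
clock: 8.97
tcp_pos: [0.6365, -0.127, 0.0108]
ee_rot: [0.0, 0.677, 0.736, 0.0]
wrist_force: [1.3, -0.7, 1.3]
width: 0.0001
gripper_force: 0.5
tcp_pos: [0.6345, -0.127, 0.0107]
wrist_force: [0.4, 1.0, -0.8]
tcp_pos: [0.6326, -0.1269, 0.0106]
wrist_force: [0.7, -0.3, 1.5]
tcp_pos: [0.6305, -0.1271, 0.0106]
wrist_force: [1.0, -0.4, 0.2]
tcp_pos: [0.6284, -0.1272, 0.0106]
wrist_force: [1.1, -0.9, 0.1]
tcp_pos: [0.6265, -0.1272, 0.0106]
wrist_force: [1.9, -1.6, -0.6]
tcp_pos: [0.6245, -0.1271, 0.0107]
wrist_force: [1.0, -0.3, -0.1]
246 [ 690. -141.  117.] [ 699. -101.  120.] [67 62 59]
247 [ 692. -141.  117.] [1230. -136.  740.] [66 61 58]
248 [ 696. -141.  119.] [ 706. -101.  121.] [66 61 58]
249 [ 701. -141.  121.] [ 708. -102.  120.] [67 62 59]
250 [ 702. -142.  120.] [ 710. -102.  120.] [69 64 60]
251 [ 705. -142.  120.] [ 711. -102.  118.] [72 67 63]
252 [ 706. -142.  119.] [ 716. -103.  120.] [67 61 58]
253 [ 711. -142.  121.] [ 717. -103.  118.] [59 52 48]
254 [ 712. -143.  119.] [ 716. -103.  115.] [57 50 45]
255 [ 713. -143.  118.] [ 718. -103.  114.] [58 50 46]
256 [ 718. -143.  120.] [ 714. -103.  106.] [58 50 45]
257 [ 720. -143.  119.] [ 715. -104.  104.] [58 50 45]
258 [ 720. -144.  116.] [ 716. -104.  101.] [58 50 45]
259 [ 720. -144.  113.] [ 708. -104.   89.] [59 51 45]
260 [ 719. -144.  110.] [ 709. -104.   86.] [57 50 44]
261 [ 718. -145.  104.] [ 711. -104.   85.] [60 51 45]
262 [ 718. -145.  101.] [ 710. -104.   81.] [82 63 50]
263 [ 713. -145.   91.] [ 648. -101.   -1.] [110  78  56]
264 [ 713. -146.   89.] [ 650. -101.   -2.] [121  85  59]
265 [ 713. -146.   85.] [ 654. -102.   -1.] [119  83  57]
266 [ 713. -146.   82.] [ 657. -102.   -0.] [116  81  57]
267 [ 713. -147.   79.] [ 660. -102.   -0.] [114  80  56]
268 [ 654. -148.   -1.] [ 662. -103.   -1.] [114  80  56]
269 [ 656. -148.   -1.] [ 665. -103.   -1.] [111  79  54]
```

```bash
for i in 1 2 3 4 5 ; do python3 -m pendant '[[[-1,0,0],[0,0,0],0],[[-2,0,0],[0,0,0],0]]' | grep -E "tcp"; python3 -m pendant '[[[0,0,0],[0,0,0],0]]' | grep -E "t_force"; python3 -m pendant '[[[0,0,0],[0,0,0],0]]' | grep -E "t_force"; done; python3 -c "
from h import *
im,d=shot('top','t4')
cv2.imwrite('pics/c5.png',cv2.resize(im[165:250,262:360],None,fx=6,fy=6,interpolation=cv2.INTER_CUBIC)[:,:,::-1])
P=pts('top',d)
m=np.zeros(d.shape,bool);m[180:240,334:355]=1
hsv=cv2.cvtColor(im,cv2.COLOR_RGB2HSV)
q=P[m&(hsv[...,1]<60)&(P[...,2]>.01)&(P[...,2]<.03)];print('bar',q.mean(0),np.percentile(q,[1,99],axis=0))"
```

```text
tcp_pos: [0.6227, -0.127, 0.0106]
wrist_force: [1.8, -1.9, 0.5]
wrist_force: [2.0, -0.7, 0.7]
tcp_pos: [0.6207, -0.127, 0.0106]
wrist_force: [2.0, -0.3, 0.1]
wrist_force: [1.7, -1.0, 0.6]
tcp_pos: [0.6189, -0.1269, 0.0107]
wrist_force: [3.0, -1.0, -0.9]
wrist_force: [3.7, -1.5, -1.0]
tcp_pos: [0.6177, -0.1266, 0.011]
wrist_force: [4.8, -0.3, 0.3]
wrist_force: [4.7, -0.2, 0.3]
tcp_pos: [0.6156, -0.1265, 0.011]
wrist_force: [4.4, -0.1, 0.6]
wrist_force: [5.1, -0.1, 0.7]<string>:8: RuntimeWarning: Mean of empty slice.
  ret = um.true_divide(
Traceback (most recent call last):
IndexError: index -1 is out of bounds for axis 0 with size 0
```

The force levelled off near 5 N, so the meter is against the end wall and the jig is starting to slide. I'll retract, go round to behind the lid, and re-measure there.

```bash
python3 -m pendant '[[[12,1,0],[0,0,0],0],[[35,2,0],[0,0,0],0],[[60,3,15],[0,0,0],0],[[65,5,50],[0,0,0],0],[[65,10,85],[0,0,0],0],[[65,40,105],[0,0,0],0],[[60,75,105],[0,0,0],0],[[45,110,105],[0,0,0],0],[[20,140,105],[0,0,0],0],[[-10,165,105],[0,0,0],0],[[-40,182,105],[0,0,0],0],[[-73,187,105],[0,0,0],0],[[-73,187,85],[0,0,0],0],[[-73,187,67],[0,0,0],0],[[-73,187,67],[0,0,0],0]]'; python3 - <<'E'
from h import *
im,d=shot('top','t5'); i2,_=shot('scene','s5')
a=cv2.resize(im[165:250,262:360],(588,510),interpolation=cv2.INTER_CUBIC)[:,:400]
b=cv2.resize(i2[170:270,170:280],(440,400),interpolation=cv2.INTER_CUBIC)
o=np.zeros((510,800,3),np.uint8);a=cv2.resize(im[180:245,280:355],(400,347),interpolation=cv2.INTER_CUBIC)
o[:347,:400]=a;o[:364,400:]=cv2.resize(b,(400,364));cv2.imwrite('pics/c6.png',o[:370,:,::-1])
P=pts('top',d);hsv=cv2.cvtColor(im,cv2.COLOR_RGB2HSV)
w=(hsv[...,1]<45)&(hsv[...,2]>170)&(P[...,2]<.045)&(P[...,2]>.025);w[:,:296]=0;w[:175]=0;w[240:]=0;w[:,336:]=0
q=P[w]*1000;print(len(q),np.percentile(q,[1,50,99],axis=0))
E
```

```text
clock: 13.48
tcp_pos: [0.5372, 0.0593, 0.0747]
ee_rot: [-0.002, 0.677, 0.736, -0.004]
wrist_force: [-0.3, 0.3, -0.5]
width: 0.0004
gripper_force: 0.0
417 [[ 501.93213146 -164.11486247   26.67796346]
 [ 562.2987567  -126.88063964   33.56755387]
 [ 599.32438084  -94.83156965   41.45486615]]
```

View pics/c6.png

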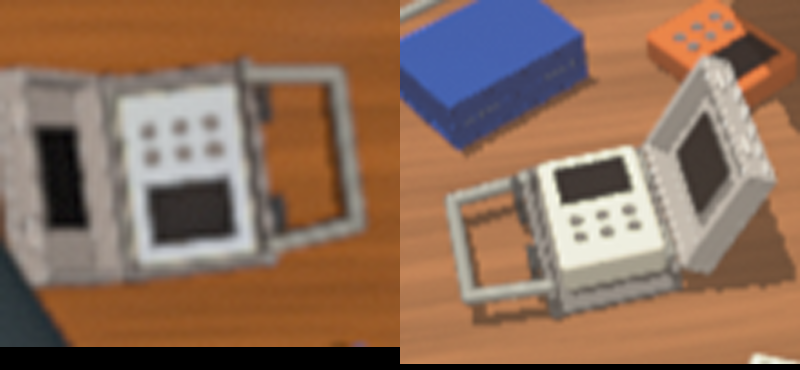

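The meter is fully in, with its end recessed from the open end, and the jig has barely moved. Next I swing the lid.

```bash
python3 -m pendant '[[[2,-30,0],[0,0,0],0],[[4,-55,0],[0,0,0],0],[[5,-65,0],[0,0,0],0],[[6,-73,0],[0,0,0],0],[[6,-81,0],[0,0,0],0],[[7,-89,0],[0,0,0],0],[[8,-97,0],[0,0,0],0],[[9,-105,0],[0,0,0],0],[[9,-113,0],[0,0,0],0],[[10,-121,0],[0,0,0],0],[[11,-129,0],[0,0,0],0],[[11,-137,0],[0,0,0],0],[[12,-145,0],[0,0,0],0],[[12,-153,0],[0,0,0],0],[[13,-162,0],[0,0,0],0]]'; python3 -m pendant '[[[1,-8,0],[0,0,0],0],[[1,-16,-1],[0,0,0],0],[[2,-24,-3],[0,0,0],0],[[3,-31,-8],[0,0,0],0],[[3,-37,-13],[0,0,0],0],[[4,-43,-18],[0,0,0],0],[[4,-49,-22],[0,0,0],0],[[4,-53,-25],[0,0,0],0]]'
python3 - <<'E'
from h import *
im,d=shot('scene','s6');P=pts('scene',d)
for v in range(205,262,4):print(v,np.round(P[v,222]*1000),np.round(P[v,240]*1000),im[v,240])
E
```

```text
clock: 14.83
tcp_pos: [0.5573, -0.0941, 0.08]
ee_rot: [-0.001, 0.675, 0.737, 0.005]
wrist_force: [-1.7, 14.1, 12.7]
width: 0.0007
gripper_force: 7.2
clock: 15.5
tcp_pos: [0.559, -0.1545, 0.0527]
ee_rot: [-0.0, 0.677, 0.736, 0.0]
wrist_force: [0.6, 2.1, 2.0]
width: 0.0005
gripper_force: 1.0
205 [ 615. -129.  162.] [450. -80.  -2.] [120  83  57]
209 [ 629. -130.  163.] [466. -82.  -2.] [114  78  54]
213 [ 640. -131.  163.] [482. -84.  -1.] [111  78  54]
217 [ 651. -133.  162.] [496. -86.  -2.] [116  81  55]
221 [ 649. -134.  148.] [511. -87.  -2.] [117  81  55]
225 [ 643. -135.  130.] [526. -89.  -0.] [113  79  55]
229 [ 529. -136.   -3.] [540. -91.  -0.] [118  82  57]
233 [ 544. -137.   -1.] [553. -93.  -1.] [121  85  58]
237 [ 560. -139.    1.] [566. -95.  -2.] [115  81  56]
241 [ 570. -140.   -1.] [579. -96.  -2.] [112  79  54]
245 [ 584. -141.   -1.] [592. -98.  -1.] [115  81  56]
249 [ 595. -143.   -2.] [ 605. -100.   -1.] [120  83  58]
253 [ 609. -144.   -1.] [ 616. -101.   -3.] [116  82  57]
257 [ 621. -145.   -1.] [ 630. -103.   -0.] [123  86  59]
261 [ 633. -146.   -2.] [ 640. -105.   -2.] [117  83  58]
```

```bash
python3 - <<'E'
from h import *
im=np.load('pics/s6.npz')['im'];cv2.imwrite('pics/c7.png',cv2.resize(im[150:290,80:280],(800,560),interpolation=cv2.INTER_CUBIC)[:,:,::-1])
E
```

View pics/c7.png

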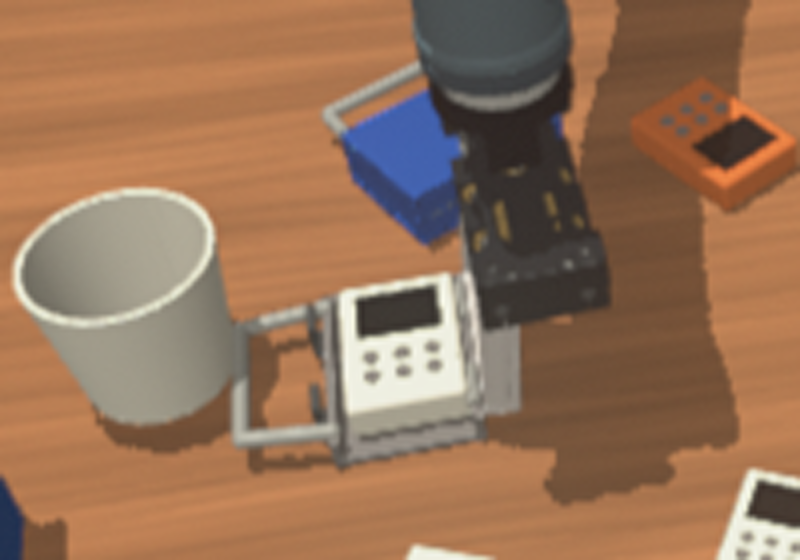

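The jig slid towards −y with the lid standing about upright, and the bar is now near the bucket. I'll measure where it is before going on.

```bash
python3 - <<'E'
from h import *
f=lambda a,b,z:np.round(ray('scene',80+a/4-.5,150+b/4-.5,z)*1000,1)
print('bar ends centre',f(240,330,.0215),f(242,437,.0215))
print('meter top corners',f(340,290,.032),f(448,272,.032),f(467,397,.032),f(345,422,.032))
print('base +x bottom corners',f(343,463,0),f(480,436,0))
print('lid end low right',f(520,410,.0),f(520,410,.022),f(485,410,.022),f(520,325,.022),f(520,325,.1))
P=pts('scene',np.load('pics/s6.npz')['d'])
for a,b in((490,335),(505,345),(515,345),(505,370),(505,395),(515,405),(225,380),(200,390),(215,350),(228,330)):print((a,b),np.round(P[int(150+b/4),int(80+a/4)]*1000))
E
```

```text
bar ends centre [ 522.9 -334.2   21.5] [ 608.2 -329.2   21.5]
meter top corners [ 510.9 -272.5   32. ] [ 508.  -206.6   32. ] [ 612.3 -200.5   32. ] [ 617.5 -269.5   32. ]
base +x bottom corners [ 620.7 -276.7    0. ] [ 616.1 -197.5    0. ]
lid end low right [ 600.8 -172.8    0. ] [ 619.5 -171.7   22. ] [ 615.5 -191.6   22. ] [ 552.2 -166.5   22. ] [ 625.8 -163.2  100. ]
(490, 335) [ 619. -180.   89.]
(505, 345) [ 622. -173.   81.]
(515, 345) [ 619. -169.   77.]
(505, 370) [ 619. -175.   58.]
(505, 395) [ 621. -178.   40.]
(515, 405) [ 620. -175.   27.]
(225, 380) [ 547. -346.    3.]
(200, 390) [ 562. -356.   15.]
(215, 350) [ 553. -344.   38.]
(228, 330) [ 531. -337.   31.]
```

```bash
python3 - <<'E'
from h import *
im=np.load('pics/t5.npz')['im'];
# bucket rim in top view: pale blob near (403,215)
hsv=cv2.cvtColor(im,cv2.COLOR_RGB2HSV);m=((hsv[...,1]<60)&(hsv[...,2]>120)).astype(np.uint8)
m[:,:375]=0;m[:,435:]=0;m[:188]=0;m[245:]=0
cn,_=cv2.findContours(m,cv2.RETR_EXTERNAL,cv2.CHAIN_APPROX_NONE);c=max(cn,key=cv2.contourArea);(u,v),r=cv2.minEnclosingCircle(c);print(u,v,r)
print(ray('top',u,v,.1)*1000,ray('top',u-r,v,.1)*1000)
f=lambda a,b,z:np.round(ray('scene',80+a/4-.5,150+b/4-.5,z)*1000,1)
print(f(216,240,.1),f(16,268,.1),f(115,190,.1),f(75,325,.1))
E
```

```text
403.0918884277344 215.4719696044922 19.076461791992188
[ 525.62377643 -384.43802736  100.        ] [ 527.29866757 -328.66420392  100.        ]
[ 525.7 -329.2  100. ] [ 527.2 -438.2  100. ] [ 470.5 -390.2  100. ] [ 579.  -400.5  100. ]
```

Jig origin is now about (561,-240) and the bar is only ~5 mm from the bucket. I'll go up, over, tilt the tool away from the bucket, insert the closed fingers inside the bar frame, and push the base back +y.

```bash
python3 -m pendant '[[[0,20,0],[0,0,0],0],[[0,28,35],[0,0,0],0],[[0,28,70],[0,0,0],0],[[0,28,100],[0,0,0],0],[[2,0,105],[-0.1,0,0],0],[[3,-35,105],[-0.2,0,0],0],[[4,-70,105],[-0.3,0,0],0],[[5,-110,105],[-0.4,0,0],0],[[5,-148,105],[-0.436,0,0],0],[[5,-148,70],[-0.436,0,0],0],[[5,-148,35],[-0.436,0,0],0],[[5,-148,0],[-0.436,0,0],0],[[5,-148,0],[-0.436,0,0],0]]'; python3 -c "
from h import *
im,d=shot('scene','s7')
cv2.imwrite('pics/c8.png',cv2.resize(im[150:290,80:280],(800,560),interpolation=cv2.INTER_CUBIC)[:,:,::-1])"
```

```text
clock: 16.63
tcp_pos: [0.5588, -0.3018, 0.0462]
ee_rot: [0.142, 0.661, 0.719, -0.162]
wrist_force: [-0.7, 1.2, -0.3]
width: 0.0003
gripper_force: 0.0
```

View pics/c8.png

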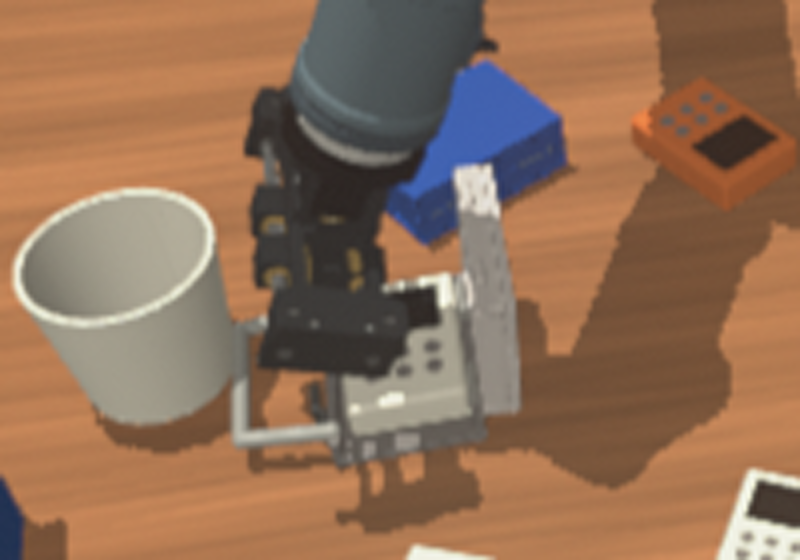

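The picture shows the lid upright, the bucket untouched at (115,300), and the gripper tilted above the frame, clear of both. I'll lower and push.

```bash
python3 -m pendant '[[[5,0,-15],[0,0,0],0],[[6,0,-32],[0,0,0],0],[[6,0,-34],[0,0,0],0],[[6,5,-34],[0,0,0],0],[[6,12,-34],[0,0,0],0],[[6,17,-34],[0,0,0],0]]'; python3 -m pendant '[[[0,7,0],[0,0,0],0],[[-1,15,0],[0,0,0],0],[[-1,23,0],[0,0,0],0],[[-2,31,0],[0,0,0],0],[[-2,39,0],[0,0,0],0],[[-3,47,0],[0,0,0],0],[[-4,55,0],[0,0,0],0],[[-4,63,0],[0,0,0],0],[[-5,71,0],[0,0,0],0],[[-5,79,0],[0,0,0],0],[[-6,87,0],[0,0,0],0],[[-6,95,0],[0,0,0],0],[[-7,101,0],[0,0,0],0],[[-7,105,0],[0,0,0],0],[[-7,105,0],[0,0,0],0]]'; python3 - <<'E'
from h import *
im,d=shot('scene','s8');shot('top','t8')
P=pts('scene',d);hsv=cv2.cvtColor(im,cv2.COLOR_RGB2HSV)
g=(hsv[...,1]<60)&(P[...,0]>.45)&(P[...,0]<.66)&(P[...,1]>-.32)&(P[...,1]<.0)
for lo,hi in((.012,.03),(.06,.075),(.09,.1),(.1,.108),(.108,.125)):
    q=P[g&(P[...,2]>lo)&(P[...,2]<hi)&(P[...,1]>-.18)]*1000
    if len(q):print(lo,len(q),np.round(np.percentile(q,[2,50,98],axis=0)))
E
```

```text
clock: 17.18
tcp_pos: [0.5704, -0.2867, 0.0208]
ee_rot: [0.148, 0.662, 0.718, -0.159]
wrist_force: [1.3, -4.6, 0.8]
width: 0.0003
gripper_force: 2.3
clock: 18.43
tcp_pos: [0.563, -0.1816, 0.0205]
ee_rot: [0.148, 0.661, 0.718, -0.16]
wrist_force: [0.3, -4.5, 2.4]
width: 0.0003
gripper_force: 2.2
0.012 405 [[ 494. -174.   13.]
 [ 580.  -85.   25.]
 [ 614.  -60.   30.]]
0.06 97 [[ 493. -172.   61.]
 [ 604.  -70.   68.]
 [ 648.  -51.   75.]]
0.09 145 [[ 487. -175.   90.]
 [ 607. -136.   96.]
 [ 656.  -52.  100.]]
0.1 414 [[ 490. -178.  100.]
 [ 593. -105.  106.]
 [ 656.  -51.  108.]]
0.108 730 [[ 489. -177.  108.]
 [ 591. -138.  114.]
 [ 659.  -59.  125.]]
```

```bash
python3 -m pendant '[[[0,-5,5],[0,0,0],0],[[0,-5,40],[0,0,0],0],[[0,-5,80],[0,0,0],0],[[0,-5,120],[0,0,0],0],[[0,15,130],[0.1,0,0],0],[[-3,55,130],[0.2,0,0],0],[[-6,95,130],[0.3,0,0],0],[[-9,135,130],[0.4,0,0],0],[[-12,175,130],[0.436,0,0],0],[[-15,202,130],[0.436,0,0],0],[[-15,202,110],[0.436,0,0],0],[[-15,202,80],[0.436,0,0],0],[[-15,202,70],[0.436,0,0],0],[[-15,202,70],[0.436,0,0],0]]'; python3 - <<'E'
from h import *
im,d=shot('scene','s9');i2,d2=shot('top','t9')
P=pts('scene',d);hsv=cv2.cvtColor(im,cv2.COLOR_RGB2HSV)
for nm,P,im in(('scene',P,im),('top',pts('top',d2),i2)):
    hsv=cv2.cvtColor(im,cv2.COLOR_RGB2HSV)
    g=(hsv[...,1]<60)&(hsv[...,2]>80)&(P[...,0]>.48)&(P[...,0]<.63)&(P[...,1]>-.3)&(P[...,1]<.0)
    for lo,hi in((.01,.02),(.02,.04),(.045,.055),(.07,.08),(.09,.1),(.1,.12)):
        q=P[g&(P[...,2]>lo)&(P[...,2]<hi)]*1000
        if len(q):print(nm,lo,len(q),np.round(np.percentile(q,[2,50,98],axis=0)).tolist())
P=pts('top',d2);hsv=cv2.cvtColor(i2,cv2.COLOR_RGB2HSV)
w=(hsv[...,1]<45)&(hsv[...,2]>170)&(P[...,2]<.042)&(P[...,2]>.025)&(P[...,0]>.48)&(P[...,0]<.64)&(P[...,1]>-.19)&(P[...,1]<-.06)
c=np.float32(P[w][:,:2]*1000);print('meter',cv2.minAreaRect(c))
b=(hsv[...,1]<60)&(P[...,2]<.032)&(P[...,2]>.012)&(P[...,0]>.48)&(P[...,0]<.64)&(P[...,1]>-.27)&(P[...,1]<-.205)
c=P[b]*1000;print('bar',len(c),c.mean(0),np.percentile(c,[2,98],axis=0), np.polyfit(c[:,0],c[:,1],1))
E
```

```text
clock: 19.7
tcp_pos: [0.5455, 0.0212, 0.0867]
ee_rot: [-0.002, 0.677, 0.736, -0.001]
wrist_force: [-0.1, 0.6, 1.0]
width: 0.0001
gripper_force: 0.0
scene 0.01 149 [[503.0, -177.0, 10.0], [597.0, -139.0, 16.0], [617.0, -78.0, 20.0]]
scene 0.02 1365 [[497.0, -220.0, 20.0], [565.0, -127.0, 29.0], [611.0, -67.0, 35.0]]
scene 0.045 47 [[492.0, -87.0, 45.0], [603.0, -71.0, 50.0], [608.0, -54.0, 54.0]]
scene 0.07 49 [[491.0, -85.0, 70.0], [603.0, -68.0, 75.0], [607.0, -51.0, 79.0]]
scene 0.09 32 [[490.0, -84.0, 91.0], [604.0, -62.0, 95.0], [607.0, -50.0, 99.0]]
scene 0.1 356 [[489.0, -81.0, 102.0], [553.0, -65.0, 108.0], [606.0, -50.0, 112.0]]
top 0.01 87 [[493.0, -220.0, 10.0], [561.0, -156.0, 15.0], [612.0, -83.0, 20.0]]
top 0.02 922 [[495.0, -220.0, 21.0], [554.0, -131.0, 31.0], [608.0, -79.0, 38.0]]
top 0.045 1 [[543.0, -127.0, 45.0], [543.0, -127.0, 45.0], [543.0, -127.0, 45.0]]
top 0.07 1 [[605.0, -71.0, 80.0], [605.0, -71.0, 80.0], [605.0, -71.0, 80.0]]
top 0.09 2 [[491.0, -84.0, 96.0], [543.0, -77.0, 97.0], [594.0, -70.0, 99.0]]
top 0.1 234 [[500.0, -79.0, 103.0], [557.0, -65.0, 111.0], [601.0, -49.0, 118.0]]
meter ((549.7164306640625, -118.7146987915039), (102.15503692626953, 77.89134216308594), 6.791109085083008)
bar 85 [ 558.03885942 -216.42927098   26.00244481] [[ 514.9402937  -225.43895982   18.28272328]
 [ 607.87242742 -207.49944542   31.37369172]] [ 6.40776659e-02 -2.52187099e+02]
```

The jig is back (hinge y≈-83) and the lid is about 93°. I'll now push near the lid's edge along its arc, slowly and without slip.

```bash
python3 -m pendant '[[[0,-35,0],[0,0,0],0],[[1,-62,0],[0,0,0],0],[[2,-68,0],[0,0,0],0],[[2,-73,0],[0,0,0],0],[[3,-78,1],[0,0,0],0],[[3,-83,2],[0,0,0],0],[[4,-88,3],[0,0,0],0],[[4,-92,3],[0,0,0],0],[[5,-97,3],[0,0,0],0],[[5,-102,3],[0,0,0],0]]';  python3 -m pendant '[[[0,-4,0],[0,0,0],0],[[1,-9,-1],[0,0,0],0],[[1,-13,-2],[0,0,0],0],[[1,-18,-4],[0,0,0],0],[[1,-22,-5],[0,0,0],0],[[2,-26,-7],[0,0,0],0]]'; python3 - <<'E'
from h import *
i2,d2=shot('scene','s10');P=pts('scene',d2);hsv=cv2.cvtColor(i2,cv2.COLOR_RGB2HSV)
g=(hsv[...,1]<60)&(hsv[...,2]>80)&(P[...,0]>.48)&(P[...,0]<.63)&(P[...,1]>-.35)&(P[...,1]<.0)
for z in range(10,125,10):
    q=P[g&(P[...,2]*1000>z)&(P[...,2]*1000<z+10)]*1000
    if len(q):print(z,len(q),np.round(np.percentile(q[:,1],[2,50,98])).tolist())
E
```

```text
clock: 20.63
tcp_pos: [0.5531, -0.081, 0.0917]
ee_rot: [0.0, 0.677, 0.736, 0.0]
wrist_force: [0.8, 2.3, -0.3]
width: 0.0005
gripper_force: 0.6
clock: 21.13
tcp_pos: [0.5542, -0.1076, 0.0843]
ee_rot: [-0.0, 0.678, 0.735, -0.0]
wrist_force: [-1.7, 0.4, 0.3]
width: 0.0005
gripper_force: 0.4
10 156 [-347.0, -149.0, -80.0]
20 504 [-344.0, -172.0, -97.0]
30 309 [-345.0, -144.0, -66.0]
40 143 [-348.0, -76.0, -65.0]
50 131 [-349.0, -86.0, -76.0]
60 141 [-349.0, -97.0, -86.0]
70 137 [-349.0, -112.0, -96.0]
80 244 [-348.0, -139.0, -107.0]
90 195 [-349.0, -140.0, -118.0]
100 6 [-342.0, -333.0, -331.0]
```

The lid followed to about 45° and the jig stayed put. Continuing.

```bash
python3 -m pendant '[[[0,-4,-2],[0,0,0],0],[[0,-8,-5],[0,0,0],0],[[1,-12,-8],[0,0,0],0],[[1,-16,-11],[0,0,0],0],[[1,-19,-14],[0,0,0],0],[[2,-22,-17],[0,0,0],0],[[2,-25,-20],[0,0,0],0],[[2,-27,-23],[0,0,0],0],[[3,-29,-26],[0,0,0],0],[[3,-31,-29],[0,0,0],0]]'; python3 - <<'E'
from h import *
i2,d2=shot('scene','s11');P=pts('scene',d2);hsv=cv2.cvtColor(i2,cv2.COLOR_RGB2HSV)
g=(hsv[...,1]<60)&(hsv[...,2]>80)&(P[...,0]>.48)&(P[...,0]<.63)&(P[...,1]>-.3)&(P[...,1]<.0)
for z in range(10,100,8):
    q=P[g&(P[...,2]*1000>z)&(P[...,2]*1000<z+8)]*1000
    if len(q):print(z,len(q),np.round(np.percentile(q[:,1],[2,50,98])).tolist())
E
```

```text
clock: 22.02
tcp_pos: [0.5576, -0.1381, 0.0553]
ee_rot: [-0.0, 0.678, 0.736, -0.0]
wrist_force: [-0.7, -0.5, 0.1]
width: 0.0004
gripper_force: 0.2
10 56 [-175.0, -144.0, -78.0]
18 241 [-225.0, -200.0, -80.0]
26 97 [-222.0, -172.0, -79.0]
34 104 [-179.0, -118.0, -74.0]
42 353 [-172.0, -94.0, -76.0]
50 230 [-160.0, -132.0, -105.0]
58 41 [-158.0, -153.0, -142.0]
```

```bash
python3 -m pendant '[[[0,0,12],[0,0,0],0],[[0,-10,14],[0,0,0],0],[[0,-19,14],[0,0,0],0],[[-1,-19,8],[0,0,0],0],[[-1,-19,2],[0,0,0],0],[[-1,-19,-3],[0,0,0],0],[[-1,-19,-6],[0,0,0],0]]' | grep -E "tcp|t_force"; for i in 1 2 3 4 5 6 ; do python3 -m pendant '[[[0,0,-1],[0,0,0],0],[[0,0,-2],[0,0,0],0],[[0,0,-2],[0,0,0],0]]' | grep -E "tcp|t_force"; done
```

```text
tcp_pos: [0.5564, -0.1579, 0.0493]
wrist_force: [-3.2, -4.3, 12.3]
tcp_pos: [0.5565, -0.1585, 0.0476]
wrist_force: [-1.6, -3.7, 5.9]
tcp_pos: [0.5566, -0.1586, 0.0456]
wrist_force: [0.6, -4.3, 5.2]
tcp_pos: [0.5567, -0.1575, 0.0434]
wrist_force: [-0.4, -2.1, 3.5]
tcp_pos: [0.5567, -0.1569, 0.0414]
wrist_force: [0.7, -2.3, 2.0]
tcp_pos: [0.5568, -0.1569, 0.0411]
wrist_force: [-5.5, -0.9, 18.7]
tcp_pos: [0.5569, -0.157, 0.0408]
wrist_force: [-10.6, -0.2, 37.0]
```

```bash
python3 -m pendant '[[[0,0,20],[0,0,0],0],[[0,0,45],[0,0,0],0],[[0,40,80],[0,0,0],0],[[0,80,90],[0,0,0],0],[[-3,120,90],[0,0,0],0],[[-5,155,90],[0,0,0],0],[[-5,155,90],[0,0,0],0]]' | grep -E "clock|tcp|t_force"
python3 - <<'E'
from h import *
i2,d2=shot('scene','s12');i3,d3=shot('top','t12')
for nm,im,d in(('scene',i2,d2),('top',i3,d3)):
    P=pts(nm,d);hsv=cv2.cvtColor(im,cv2.COLOR_RGB2HSV)
    g=(hsv[...,1]<60)&(hsv[...,2]>80)&(P[...,2]>.033)&(P[...,2]<.07)&(P[...,0]>.49)&(P[...,0]<.62)&(P[...,1]>-.19)&(P[...,1]<-.06)
    q=P[g];A=np.c_[q[:,:2]*1000,np.ones(len(q))];c,_,_,_=np.linalg.lstsq(A,q[:,2]*1000,rcond=None)
    print(nm,len(q),c,'z at',c@[553,-95,1],c@[556,-165,1], np.round(np.percentile(q*1000,[1,50,99],axis=0)).tolist(), cv2.minAreaRect(np.float32(q[:,:2]*1000)))
    b=(hsv[...,1]<60)&(P[...,2]<.032)&(P[...,2]>.014)&(P[...,0]>.48)&(P[...,0]<.64)&(P[...,1]>-.27)&(P[...,1]<-.2)
    c=P[b]*1000;print('bar',len(c),c.mean(0),np.percentile(c,[2,98],axis=0).tolist())
a=cv2.resize(i2[165:265,150:275],(500,400),interpolation=cv2.INTER_CUBIC);b=cv2.resize(i3[180:240,280:355],(300,240),interpolation=cv2.INTER_CUBIC)
o=np.zeros((400,800,3),np.uint8);o[:,:500]=a;o[:240,500:]=b;cv2.imwrite('pics/c9.png',o[:,:,::-1])
E
```

```text
clock: 24.73
tcp_pos: [0.5504, 0.0098, 0.1282]
wrist_force: [-0.7, -0.1, -0.9]
scene 1439 [-1.37012803e-02  8.78217235e-03  5.13886324e+01] z at 42.97751804966522 42.32166214469335 [[494.0, -176.0, 34.0], [562.0, -127.0, 43.0], [617.0, -80.0, 46.0]] ((554.7454833984375, -129.61328125), (123.20259857177734, 95.505615234375), 6.994558811187744)
bar 147 [ 563.77806295 -215.18513032   24.26202798] [[516.3231821837347, -224.91971001024442, 21.4133689919703], [612.760718352057, -202.08357419943033, 27.617123774696758]]
top 1112 [-4.30136694e-03  8.29818278e-03  4.93815973e+01] z at 46.21461406330716 45.620837167716715 [[494.0, -175.0, 35.0], [554.0, -128.0, 46.0], [613.0, -80.0, 54.0]] ((554.2894897460938, -138.16783142089844), (119.46171569824219, 112.99153900146484), 6.920980453491211)
bar 91 [ 556.2179349  -215.21904242   26.59727742] [[514.8216730086849, -224.33063899575308, 19.11835267614923], [607.9049492800068, -201.32595299608118, 31.536322650130757]]
```

View pics/c9.png

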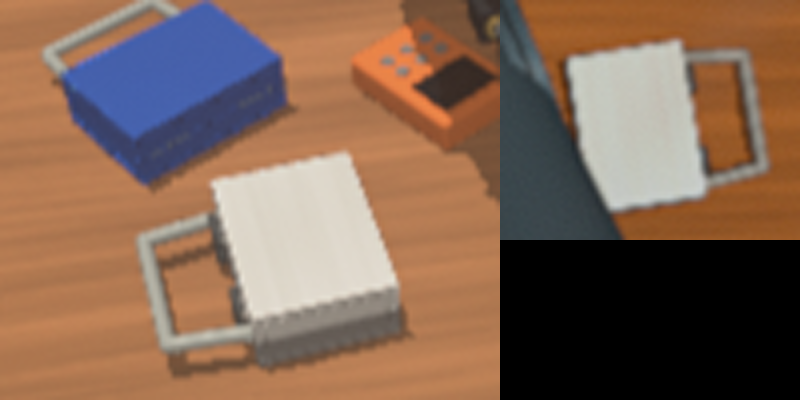

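The lid is flat and shut at z≈44, staying so unpressed, so the catch has snapped; the jig sits at (554,-129) with yaw ≈6.9°. I'll turn the gripper across the bar and hover over it.

```bash
python3 -m pendant '[[[0,-10,0],[0,0,0.12],40],[[1,-25,0],[0,0,0.24],40],[[2,-40,0],[0,0,0.36],40],[[3,-60,0],[0,0,0.48],40],[[4,-80,0],[0,0,0.6],40],[[5,-100,0],[0,0,0.72],40],[[6,-120,0],[0,0,0.84],40],[[8,-140,0],[0,0,0.96],40],[[10,-160,0],[0,0,1.08],40],[[12,-180,0],[0,0,1.2],40],[[13,-195,0],[0,0,1.32],40],[[14,-210,0],[0,0,1.44],40],[[15,-222,-10],[0,0,1.56],40],[[15,-230,-40],[0,0,1.609],40],[[15,-230,-70],[0,0,1.609],40],[[15,-230,-85],[0,0,1.609],40],[[15,-230,-85],[0,0,1.609],40]]'
python3 - <<'E'
from h import *
i2,d2=shot('scene','s13');P=pts('scene',d2);hsv=cv2.cvtColor(i2,cv2.COLOR_RGB2HSV)
b=(hsv[...,1]<60)&(hsv[...,2]>90)&(P[...,2]<.032)&(P[...,2]>.014)&(P[...,0]>.48)&(P[...,0]<.64)&(P[...,1]>-.27)&(P[...,1]<-.207)
c=P[b]*1000;print('bar',len(c),c.mean(0),np.percentile(c,[2,98],axis=0).tolist())
c=c[(c[:,0]>520)&(c[:,0]<600)];
if len(c)>5:print(np.polyfit(c[:,0]-565,c[:,1],1))
E
```

```text
clock: 26.25
tcp_pos: [0.563, -0.2323, 0.0386]
ee_rot: [-0.003, -0.059, 0.998, 0.001]
wrist_force: [-1.3, 0.1, 0.3]
width: 0.0353
gripper_force: 0.0
bar 104 [ 571.36519877 -217.00344723   24.49258794] [[522.02214306758, -224.9114786915204, 21.474771057077405], [611.5410567224068, -208.82278926199322, 27.6287065347255]]
[ 1.34799272e-01 -2.17903705e+02]
```

```bash
python3 -m pendant '[[[1,6,0],[0,0,0],40],[[2,12,0],[0,0,0],40],[[2,12,0],[0,0,0],40]]' | grep -E tcp; python3 -m pendant '[[[0,0,-12],[0,0,0],40],[[0,0,-24],[0,0,0],40],[[0,0,-34],[0,0,0],40],[[0,0,-34],[0,0,0],40]]'
```

```text
tcp_pos: [0.5702, -0.2176, 0.0445]
clock: 26.88
tcp_pos: [0.5666, -0.2199, 0.0057]
ee_rot: [-0.002, -0.06, 0.998, 0.001]
wrist_force: [-1.1, 0.3, -0.1]
width: 0.0353
gripper_force: 0.0
```

```bash
python3 -m pendant '[[[0,0,-3],[0,0,0],40],[[0,0,-4],[0,0,0],40],[[0,0,-4],[0,0,0],0],[[0,0,-4],[0,0,0],0],[[0,0,-4],[0,0,0],0],[[0,0,-4],[0,0,0],0],[[0,0,-4],[0,0,0],0],[[0,0,-4],[0,0,0],0]]' 25
```

```text
clock: 27.55
tcp_pos: [0.5687, -0.2185, 0.0049]
ee_rot: [0.0, -0.061, 0.998, 0.001]
wrist_force: [-1.4, 5.4, 2.8]
width: 0.0089
gripper_force: 25.0
```

```bash
python3 -m pendant '[[[0,1,6],[0,0,0],0],[[0,2,12],[0,0,0],0],[[0,4,17],[0,0,0],0],[[-1,6,23],[0,0,0],0],[[-1,8,29],[0,0,0],0],[[-1,10,34],[0,0,0],0],[[-2,13,40],[0,0,0],0],[[-2,15,45],[0,0,0],0],[[-3,22,55],[0,0,0],0],[[-3,29,65],[0,0,0],0],[[-3,29,65],[0,0,0],0]]'
python3 - <<'E'
from h import *
i2,d2=shot('scene','s14');P=pts('scene',d2);hsv=cv2.cvtColor(i2,cv2.COLOR_RGB2HSV)
g=(hsv[...,1]<60)&(hsv[...,2]>95)&(P[...,0]>.48)&(P[...,0]<.63)&(P[...,1]>-.3)&(P[...,1]<.0)
for z in range(4,130,9):
    q=P[g&(P[...,2]*1000>z)&(P[...,2]*1000<z+9)]*1000
    if len(q):print(z,len(q),np.round(np.percentile(q[:,1],[2,50,98])).tolist())
E
```

```text
clock: 28.47
tcp_pos: [0.5669, -0.1893, 0.0723]
ee_rot: [0.001, -0.061, 0.998, -0.0]
wrist_force: [0.0, -3.5, -1.3]
width: 0.0093
gripper_force: 25.0
4 14 [-89.0, -83.0, -73.0]
13 20 [-105.0, -92.0, -70.0]
22 30 [-117.0, -78.0, -64.0]
31 106 [-129.0, -70.0, -57.0]
40 248 [-151.0, -76.0, -63.0]
49 231 [-143.0, -90.0, -77.0]
58 290 [-150.0, -108.0, -92.0]
67 343 [-157.0, -125.0, -108.0]
76 201 [-174.0, -134.0, -122.0]
85 94 [-194.0, -188.0, -176.0]
```

```bash
python3 -m pendant '[[[0,4,5],[0,0,0],0],[[-1,8,9],[0,0,0],0],[[-1,12,13],[0,0,0],0],[[-2,17,17],[0,0,0],0],[[-3,26,25],[0,0,0],0],[[-4,36,31],[0,0,0],0],[[-5,46,37],[0,0,0],0],[[-6,52,40],[0,0,0],0],[[-7,57,42],[0,0,0],0],[[-7,63,44],[0,0,0],0],[[-8,68,46],[0,0,0],0],[[-9,74,47],[0,0,0],0],[[-10,80,48],[0,0,0],0],[[-10,86,49],[0,0,0],0],[[-11,92,50],[0,0,0],0],[[-11,92,50],[0,0,0],0]]'
python3 - <<'E'
from h import *
i2,d2=shot('scene','s15');P=pts('scene',d2);hsv=cv2.cvtColor(i2,cv2.COLOR_RGB2HSV)
g=(hsv[...,1]<60)&(hsv[...,2]>85)&(P[...,0]>.48)&(P[...,0]<.63)&(P[...,1]>-.3)&(P[...,1]<.05)
for z in range(4,150,9):
    q=P[g&(P[...,2]*1000>z)&(P[...,2]*1000<z+9)]*1000
    if len(q):print(z,len(q),np.round(np.percentile(q[:,1],[2,50,98])).tolist())
E
```

```text
clock: 29.85
tcp_pos: [0.5547, -0.0971, 0.1215]
ee_rot: [0.0, -0.061, 0.998, -0.0]
wrist_force: [-5.0, -2.9, 13.8]
width: 0.0087
gripper_force: 25.0
4 54 [-78.0, -65.0, -46.0]
13 45 [-80.0, -58.0, -38.0]
22 49 [-82.0, -63.0, -40.0]
31 44 [-84.0, -61.0, -42.0]
40 51 [-86.0, -69.0, -45.0]
49 50 [-88.0, -70.0, -47.0]
58 44 [-90.0, -68.0, -47.0]
67 34 [-92.0, -63.0, -51.0]
76 92 [-106.0, -95.0, -53.0]
85 256 [-102.0, -76.0, -58.0]
94 74 [-87.0, -68.0, -58.0]
103 16 [-92.0, -84.0, -78.0]
112 14 [-91.0, -85.0, -81.0]
121 22 [-103.0, -88.0, -82.0]
130 32 [-99.0, -94.0, -83.0]
139 62 [-100.0, -95.0, -76.0]
```

```bash
python3 -m pendant '[[[-1,4,1],[0,0,0],0],[[-1,8,2],[0,0,0],0],[[-2,12,2],[0,0,0],0],[[-2,16,2],[0,0,0],0],[[-3,20,2],[0,0,0],0],[[-3,24,2],[0,0,0],0],[[-3,28,1],[0,0,0],0],[[-4,32,1],[0,0,0],0],[[-4,36,0],[0,0,0],0],[[-4,36,0],[0,0,0],0]]'
python3 - <<'E'
from h import *
i2,d2=shot('scene','s16');P=pts('scene',d2);hsv=cv2.cvtColor(i2,cv2.COLOR_RGB2HSV)
g=(hsv[...,1]<60)&(hsv[...,2]>85)&(P[...,0]>.48)&(P[...,0]<.63)&(P[...,1]>-.3)&(P[...,1]<.05)
for z in range(4,130,9):
    q=P[g&(P[...,2]*1000>z)&(P[...,2]*1000<z+9)]*1000
    if len(q):print(z,len(q),np.round(np.percentile(q[:,1],[2,50,98])).tolist())
E
```

```text
clock: 30.73
tcp_pos: [0.5499, -0.062, 0.1198]
ee_rot: [-0.001, -0.061, 0.998, -0.0]
wrist_force: [-4.8, -2.0, 9.9]
width: 0.0091
gripper_force: 25.0
4 65 [-84.0, -60.0, -36.0]
13 47 [-86.0, -55.0, -35.0]
22 44 [-77.0, -54.0, -35.0]
31 47 [-76.0, -55.0, -35.0]
40 47 [-78.0, -55.0, -35.0]
49 51 [-77.0, -56.0, -35.0]
58 48 [-77.0, -54.0, -34.0]
67 37 [-76.0, -49.0, -34.0]
76 61 [-86.0, -53.0, -34.0]
85 337 [-87.0, -65.0, -36.0]
94 13 [-61.0, -56.0, -48.0]
103 14 [-60.0, -56.0, -53.0]
112 13 [-61.0, -58.0, -53.0]
121 18 [-64.0, -56.0, -50.0]
```

The jig stands upright on its hinge side. Now the second half of the turn.

```bash
python3 -m pendant '[[[-1,6,1],[0,0,0],0],[[-1,12,1],[0,0,0],0],[[-2,18,2],[0,0,0],0],[[-3,24,2],[0,0,0],0],[[-4,30,2],[0,0,0],0],[[-4,36,1],[0,0,0],0],[[-5,42,0],[0,0,0],0],[[-6,47,-1],[0,0,0],0],[[-6,53,-2],[0,0,0],0],[[-7,59,-3],[0,0,0],0],[[-8,65,-5],[0,0,0],0],[[-9,70,-7],[0,0,0],0],[[-9,70,-7],[0,0,0],0]]'
python3 - <<'E'
from h import *
i2,d2=shot('scene','s17');P=pts('scene',d2);hsv=cv2.cvtColor(i2,cv2.COLOR_RGB2HSV)
g=(hsv[...,1]<60)&(hsv[...,2]>85)&(P[...,0]>.46)&(P[...,0]<.63)&(P[...,1]>-.3)&(P[...,1]<.1)
for z in range(4,130,9):
    q=P[g&(P[...,2]*1000>z)&(P[...,2]*1000<z+9)]*1000
    if len(q):print(z,len(q),np.round(np.percentile(q[:,1],[2,50,98])).tolist())
E
```

```text
clock: 31.87
tcp_pos: [0.5414, 0.0088, 0.1123]
ee_rot: [0.0, -0.061, 0.998, 0.001]
wrist_force: [1.3, -0.1, 1.2]
width: 0.0088
gripper_force: 25.0
4 16 [-49.0, -37.0, -30.0]
13 54 [-60.0, -47.0, -26.0]
22 145 [-80.0, -69.0, -20.0]
31 133 [-75.0, -64.0, -17.0]
40 133 [-70.0, -58.0, -10.0]
49 107 [-65.0, -50.0, -5.0]
58 114 [-60.0, -44.0, 2.0]
67 126 [-56.0, -42.0, 7.0]
76 206 [-50.0, -13.0, 7.0]
85 232 [-43.0, -25.0, -6.0]
94 138 [-40.0, -29.0, -1.0]
103 24 [-15.0, -4.0, 3.0]
112 19 [-11.0, 3.0, 9.0]
121 19 [4.0, 8.0, 13.0]
```

```bash
python3 -m pendant '[[[-1,6,-2],[0,0,0],0],[[-1,11,-5],[0,0,0],0],[[-2,16,-7],[0,0,0],0],[[-3,21,-10],[0,0,0],0],[[-3,26,-13],[0,0,0],0],[[-4,31,-17],[0,0,0],0],[[-4,36,-20],[0,0,0],0],[[-5,41,-24],[0,0,0],0],[[-5,45,-28],[0,0,0],0],[[-6,50,-33],[0,0,0],0],[[-6,54,-37],[0,0,0],0],[[-7,58,-41],[0,0,0],0],[[-7,61,-46],[0,0,0],0],[[-8,65,-51],[0,0,0],0],[[-8,68,-56],[0,0,0],0],[[-9,71,-61],[0,0,0],0],[[-9,71,-61],[0,0,0],0]]'
python3 - <<'E'
from h import *
i2,d2=shot('scene','s18');P=pts('scene',d2);hsv=cv2.cvtColor(i2,cv2.COLOR_RGB2HSV)
g=(hsv[...,1]<60)&(hsv[...,2]>85)&(P[...,0]>.46)&(P[...,0]<.63)&(P[...,1]>-.3)&(P[...,1]<.13)
for z in range(4,130,9):
    q=P[g&(P[...,2]*1000>z)&(P[...,2]*1000<z+9)]*1000
    if len(q):print(z,len(q),np.round(np.percentile(q[:,1],[2,50,98])).tolist())
E
```

```text
clock: 33.33
tcp_pos: [0.5321, 0.0791, 0.0507]
ee_rot: [-0.0, -0.061, 0.998, 0.0]
wrist_force: [1.4, 3.9, 0.7]
width: 0.0088
gripper_force: 25.2
4 21 [-33.0, -23.0, -5.0]
13 67 [-35.0, -14.0, 12.0]
22 102 [-37.0, -9.0, 34.0]
31 111 [-57.0, 11.0, 45.0]
40 374 [-57.0, -40.0, 39.0]
49 285 [-37.0, -19.0, 44.0]
58 334 [-11.0, 7.0, 66.0]
67 192 [14.0, 28.0, 85.0]
76 1 [82.0, 82.0, 82.0]
121 1 [20.0, 20.0, 20.0]
```

```bash
python3 -m pendant '[[[0,3,-5],[0,0,0],0],[[-1,5,-11],[0,0,0],0],[[-1,8,-16],[0,0,0],0],[[-1,10,-22],[0,0,0],0],[[-1,12,-27],[0,0,0],0],[[-2,13,-32],[0,0,0],0],[[-2,14,-36],[0,0,0],0],[[-2,15,-39],[0,0,0],0],[[-2,16,-41],[0,0,0],0],[[-2,16,-43],[0,0,0],0],[[-2,16,-43],[0,0,0],0]]'
python3 - <<'E'
from h import *
i2,d2=shot('scene','s19');P=pts('scene',d2);hsv=cv2.cvtColor(i2,cv2.COLOR_RGB2HSV)
g=(hsv[...,1]<70)&(hsv[...,2]>85)&(P[...,2]>.034)&(P[...,2]<.06)&(P[...,0]>.46)&(P[...,0]<.62)&(P[...,1]>-.06)&(P[...,1]<.06)
q=P[g]*1000;c,_,_,_=np.linalg.lstsq(np.c_[q[:,:2],np.ones(len(q))],q[:,2],rcond=None);print(len(q),c,np.percentile(q,[2,50,98],axis=0))
E
```

```text
clock: 34.3
tcp_pos: [0.5303, 0.0939, 0.0082]
ee_rot: [-0.0, -0.06, 0.998, -0.0]
wrist_force: [-0.2, 3.2, -1.4]
width: 0.0085
gripper_force: 25.3
881 [-9.88642412e-03  4.89497937e-02  4.99500505e+01] [[483.54043735 -44.46791461  38.48609933]
 [560.3948874   -9.99711549  44.47063163]
 [599.64245341  48.55589731  48.4128984 ]]
```

```bash
for i in 1 2 3 ; do python3 -m pendant '[[[0,0,-1],[0,0,0],0],[[0,0,-2],[0,0,0],0],[[0,0,-2],[0,0,0],0]]' | grep -E "tcp|t_force"; done; python3 - <<'E'
from h import *
i2,d2=shot('scene','s20');P=pts('scene',d2);hsv=cv2.cvtColor(i2,cv2.COLOR_RGB2HSV)
g=(hsv[...,1]<70)&(hsv[...,2]>85)&(P[...,2]>.034)&(P[...,2]<.06)&(P[...,0]>.46)&(P[...,0]<.62)&(P[...,1]>-.06)&(P[...,1]<.06)
q=P[g]*1000;c,_,_,_=np.linalg.lstsq(np.c_[q[:,:2],np.ones(len(q))],q[:,2],rcond=None);print(len(q),c,np.percentile(q,[2,50,98],axis=0))
E
```

```text
tcp_pos: [0.5306, 0.094, 0.0066]
wrist_force: [-0.7, 3.1, -1.8]
tcp_pos: [0.5306, 0.0943, 0.0046]
wrist_force: [-0.1, 5.5, -0.4]
tcp_pos: [0.5307, 0.0941, 0.0025]
wrist_force: [-0.4, 5.1, -0.9]
865 [-5.66950227e-03  1.30922170e-02  4.59809410e+01] [[482.56768994 -43.95498728  37.01762898]
 [560.8574963  -10.05686155  43.0618362 ]
 [599.80170633  48.97167012  45.5253744 ]]
```

```bash
python3 -m pendant '[[[0,0,-1],[0,0,0],0],[[0,0,-1.5],[0,0,0],0],[[0,0,-1.5],[0,0,0],0]]' 8| grep -E "tcp|force"; python3 -m pendant '[[[0,0,0],[0,0,0],20],[[0,0,0],[0,0,0],40],[[0,0,0],[0,0,0],40],[[0,0,0],[0,0,0],40],[[0,0,0],[0,0,0],40],[[0,0,8],[0,0,0],40],[[0,0,20],[0,0,0],40],[[0,0,45],[0,0,0],40],[[0,0,80],[0,0,0],40],[[0,0,120],[0,0,0],40],[[-10,30,150],[0,0,0],40],[[-25,70,150],[0,0,0],40],[[-50,110,150],[0,0,0],40],[[-50,110,150],[0,0,0],40]]'
python3 - <<'E'
from h import *
i2,d2=shot('scene','s21');i3,d3=shot('top','t21')
for nm,im,d in(('scene',i2,d2),('top',i3,d3)):
    P=pts(nm,d);hsv=cv2.cvtColor(im,cv2.COLOR_RGB2HSV)
    g=(hsv[...,1]<70)&(hsv[...,2]>85)&(P[...,2]>.034)&(P[...,2]<.06)&(P[...,0]>.46)&(P[...,0]<.62)&(P[...,1]>-.06)&(P[...,1]<.06)
    q=P[g]*1000;c,_,_,_=np.linalg.lstsq(np.c_[q[:,:2],np.ones(len(q))],q[:,2],rcond=None);print(nm,len(q),c,np.percentile(q,[2,50,98],axis=0).round().tolist(),cv2.minAreaRect(np.float32(q[:,:2])))
    b=(hsv[...,1]<60)&(hsv[...,2]>85)&(P[...,2]<.032)&(P[...,2]>.014)&(P[...,0]>.46)&(P[...,0]<.6)&(P[...,1]>.07)&(P[...,1]<.13)
    q=P[b]*1000;print('bar',len(q),np.percentile(q,[2,50,98],axis=0).round().tolist())
    w=(P[...,2]<.03)&(P[...,2]>.005)&(hsv[...,1]<35)&(hsv[...,2]>180)&(P[...,0]>.46)&(P[...,0]<.65)&(P[...,1]>-.2)&(P[...,1]<.06);print('white',w.sum())
    m=(hsv[...,1]<60)&(P[...,2]>.09)&(P[...,2]<.105)&(P[...,1]<-.3)&(P[...,1]>-.46)&(P[...,0]>.45)&(P[...,0]<.6);q=P[m]*1000;print('bucket',q.min(0).round(),q.max(0).round())
E
```

```text
tcp_pos: [0.5307, 0.0939, 0.0011]
wrist_force: [-0.1, 3.6, -0.8]
gripper_force: 7.9
clock: 36.57
tcp_pos: [0.477, 0.2112, 0.1538]
ee_rot: [0.001, -0.064, 0.998, 0.002]
wrist_force: [-0.9, 0.9, 0.0]
width: 0.035
gripper_force: 0.0
scene 1093 [-3.34036146e-03 -2.23201780e-03  4.43928201e+01] [[479.0, -43.0, 36.0], [548.0, 1.0, 43.0], [599.0, 48.0, 45.0]] ((537.7395629882812, 5.230037689208984), (123.6228256225586, 94.68096160888672), 7.2426228523254395)
bar 140 [[481.0, 72.0, 22.0], [538.0, 90.0, 25.0], [579.0, 100.0, 29.0]]
white 0
bucket [ 472. -438.   90.] [ 583. -330.  102.]
top 914 [-1.99070296e-03 -3.10623117e-04  4.65442064e+01] [[478.0, -41.0, 38.0], [536.0, 3.0, 45.0], [594.0, 48.0, 53.0]] ((536.3245239257812, 4.333866119384766), (118.95996856689453, 91.226806640625), 7.378738880157471)
bar 85 [[480.0, 71.0, 19.0], [530.0, 91.0, 28.0], [576.0, 99.0, 32.0]]
white 0
bucket [ 474. -438.   90.] [ 581. -331.  105.]
```

```bash
python3 -c "
from bench import robot
print(robot.job_done())"
```

```text
the job is handed in; nothing more can be done
None
```

I handed the job in: the meter was pushed to the end wall, the lid snapped shut and held, and the closed jig was turned over and released, reading flat on its lid. On the way, my first lid push slid the jig about 11 cm, to roughly 5 mm from the bucket, and I pushed it back; the bucket did not move, the screwdriver was never approached, and the meter's being inside after the turn is inferred from no white showing outside.

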